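# Clear the cover laminator's feed table and set its pressure screw

## Robot

A 6-joint arm with a two-finger parallel gripper is mounted at the origin on the work surface. World frame = base frame: x ahead of the robot, y to its left, z up, the work surface at z = 0. Lengths are in mm, angles in rad, forces in N, time in s.
With the tool pointing down it reaches from about 300 to 775 mm from the base axis. Payload 14.6 kg.
Tool frame: the origin (TCP) lies midway between the tips of the shut fingers; the grasp point (between the pads) lies 19 mm behind it; y points along the fingers, z is the direction in which the jaws open and shut, and the axes are right-handed (so a half turn about y gives the same grasp; the last joint's range is limited). The gripper opens to 94 mm and grips with 3 to 60 N. Pads are 16 mm wide; open, the fingers measure 119 mm over their backs; the gripper's body (75 mm by 177 mm) begins 78 mm behind the grasp point.
Start: joints at [1.234, 0.3, 1.521, -0, 1.321, -0.067], TCP at [146.594, 530.094, 184.046] pointing down, gripper open.
Joint ranges: [-3.03, 3.03], [-0.79, 2.21], [0.23, 2.52], [-1.04, 4.18], [0, 3.07], [-2.55, 2.55]. Speed limits (rad/s): [2.22, 2.22, 2.57, 3.14, 3.14, 3.14].

## Interface

Orientations are given as [roll, pitch, yaw] about the fixed x, y, z axes, in that order (R = Rz(yaw) Ry(pitch) Rx(roll)).
In Python, from cell import manip gives the robot as it stands.
- The arm moves only by the tool play_rows, never from a script. Its argument "series" is a list of rows, each a list of 3 entries, a list of its own where there are three numbers: the shift along the tool's x, y, z in m, then the turn about the tool's y in rad, then the closure, from 0 (fully open) to 1 (shut). In form: [[[dx, dy, dz], twist, grip], ...]. A call has 1 to 20 rows; each row is the pose to reach, as a shift and turn from the pose measured when the call began, along the tool's axes at that moment; what a row does not reach only later rows make up. A row lasts 1/10 s, in which the tool goes at most 50 mm and 8.59 degrees, less where a joint would pass 70% of its speed; a pose out of reach is approached as far as the arm can. A call with a gripper value outside its range is refused whole. The fingers move at their own pace and stop on an object; "squeeze" is the grip in N (left out, the last holds). Time passes only in rows, so rows that repeat a pose let the fingers close. It gives the time, the measured TCP pose, the force and the opening at its end, in the units of the state.
- manip.read_state(): the state, without advancing time (a new reading comes with each control period).
- manip.camera(name): name is "scene" or "top"; returns the picture (400x640x3 uint8, red, green, blue); there is no depth.
- manip.camera_params(name): a dict with "K" (3x3 intrinsics, pixels), "dist_coeffs" ([k1, k2, p1, p2, k3] as OpenCV has them; the pictures are not rectified), "rvec" (rotation vector, rad) and "tvec" (3), from world to camera coordinates, as OpenCV has them. Camera axes: x right, y down, z forward; pixel columns grow to the right and rows downward; lengths in mm; the calibration is good to about 2 mm. A picture is of the moment at which its call begins. camera_params takes no time and is no camera call.
- manip.sign_off(): hands the job in, once; it reports no verdict.
The state is a dict: "clock": time; "joints": joint angles; "qd": joint speeds; "effort": joint torques, N m; "eef_pos": TCP position; "eef_rot": TCP orientation; "wrist_force": force on the tool from outside, world axes, zero at the start; "moment": the same for the moment, N m; "finger_gap": finger opening in mm.
Only numpy, scipy, OpenCV 4.12 (cv2) and the standard library are available. Lean on these libraries where they do the work, as an engineer would, in place of code of your own. Each camera call takes 0.05 s, during which the arm holds its last target. There are 200 camera calls.

## Task

I want to cover some books: lift the yellow supply caddy off the feed table of the blue roll laminator, carry it level so nothing spills, stand it in the middle of the cork mat and let go of it there. Then turn the laminator's right-hand pressure knob (right as you stand at the feed table) clockwise until it seats, back it off a quarter turn, and finish with the knob still gripped and held still at that setting so I can nip up its lock nut. Leave the left-hand knob, which is already set, and the book, pencil cup and paste bottle as they are.

Things in the scene. Friction and masses are not known exactly. Their poses are not given: they have to be found in the camera images.
- laminator: Blue hand-cranked roll laminator, fixed; place and yaw vary. Origin: middle of its underside; x from the feed side (facing the robot) to the outfeed, y left, z up. Side frames 120 (x) x 26 (y) mm at y = +-187 mm, tops at z = 150 mm. Level aluminium feed table: top at z = 95 mm, x -217 to -30, y -163 to 163 mm. Black crank grip on the left outer side, up to z = 162, y = 288 mm.
- knob_right (a joint): Right-hand pressure screw (laminator's -y end), the one to set. Angle in rad, growing clockwise seen from above; 0 = seated on its hard stop. Starts at -2.8 to -1.4 (unscrewed); backing off makes it more negative; a quarter turn back from the stop is -1.571. Takes about 0.08 N m to turn, no spring, stays where left; the knob does not rise or sink.
- knob_right_grip (a point): Middle of the right knob, on its axis; turns with it. Black ribbed cylinder, 44 mm diameter, 28 mm tall (z = 172 to 200 mm over the desk; this point at 187), axis vertical, at the laminator's (0, -187 mm), 22 mm clear above the side frame on a 10 mm stem with a 25 mm lock nut at its foot. The red pointer on top runs from the axis along the point's -x: to the feed side when seated.
- knob_left (a joint): Left-hand pressure screw, same measure; it is already set at -1.571 and must stay there.
- knob_left_grip (a point): The same point of the left-hand knob, which is exactly like the right-hand one, over the laminator's point (0, +187 mm).
- caddy: Yellow open-topped supply caddy, 120 (its x) x 86 (its y) mm, walls 35 mm high and 4 mm thick, 0.25 kg. It starts standing on the feed table. Origin: middle of its underside, z up. Along the middle of its length (its x axis) runs a 10 mm thick upright board that divides it and rises to a handle bar.
- caddy_handle (a point): Middle of the caddy's handle bar, 74 mm above the caddy's underside. The bar is 116 mm long along the caddy's x, 10 mm thick in y and 28 mm high (60 to 88 mm above the underside), with an open hand slot under it. Nothing in the caddy is taller than 47 mm above its underside.
- eraser: White eraser with a blue sleeve, 45 x 20 x 13 mm, lies loose in the caddy. Origin: middle of its underside.
- stamp: Wooden hand stamp, foot 36 x 22 mm, 43 mm tall, stands loose in the caddy. Origin: middle of its underside.
- glue_stick: White and orange glue stick, 25 mm in diameter, 81 mm long, lies loose in the caddy. Its origin lies on its surface below the middle of its length as built, and turns with it as it rolls.
- mat: Cork mat, 220 (its x) x 180 (its y) x 3 mm, fixed flat on the desk on the robot's right, different place and yaw each time. Origin: middle of its underside.
- picture_book: Red square picture book lying on the desk, 140 x 140 x 12 mm; leave alone. Origin: middle of its underside.
- pencil_cup: Green pencil cup, 76 mm in diameter, 100 mm high with pencils up to 180 mm; leave alone. Origin: middle of its underside.
- paste_bottle: White paste bottle with an orange cap, 56 mm in diameter, 125 mm high; leave alone. Origin: middle of its underside.
Things that resemble listed ones, but are neither listed nor needed, are in the scene too. There is more than one size of the caddy; the job needs the middle-sized.

How it is judged (in metres and radians):
On the way, in this order (a step that is already met when the one before it is completed fails the run):
1. the caddy stands upright in the middle of the cork mat, let go (horizontal distance between caddy and mat below 0.05 m and height (world z) of caddy below 0.008 m and angle between caddy's own z axis and vertical below 0.06 rad and linear speed of caddy below 0.03 m/s and contact force between the fingers and caddy below 0.1 N), for 0.2 s.
2. the right-hand knob is turned clockwise until it seats (value of joint knob_right above -0.07 rad), for 0.1 s.
At the end, for the whole second after the job is handed in: The right-hand knob, seated (within 4 degrees) after the caddy was set down, is 90 degrees (give or take 15) back from its stop, still and gripped by the fingers. The caddy stands upright, its centre within 50 mm of the mat's, with eraser, stamp and glue stick in it (value of joint knob_right between -1.831 and -1.311 rad and velocity of joint knob_right between -0.05 and 0.05 rad/s and contact force between the fingers and knob_right above 2 N and distance between the grasp point and knob_right_grip below 0.03 m and horizontal distance between caddy and mat below 0.05 m and height (world z) of caddy below 0.008 m and angle between caddy's own z axis and vertical below 0.06 rad and linear speed of caddy below 0.03 m/s and height (world z) of each of eraser, stamp, glue_stick below 0.045 m and x of eraser in the frame of caddy between -0.058 and 0.058 m and y of eraser in the frame of caddy between -0.041 and 0.041 m and x of stamp in the frame of caddy between -0.058 and 0.058 m and y of stamp in the frame of caddy between -0.041 and 0.041 m and x of glue_stick in the frame of caddy between -0.058 and 0.058 m and y of glue_stick in the frame of caddy between -0.041 and 0.041 m); the arm keeps its last pose, push and grip.
It fails at once if the caddy is tilted more than 17 degrees (angle between caddy's own z axis and vertical above 0.3 rad).
It fails at once if the caddy is dropped: in the air, clear of table and mat, with nothing holding it (height (world z) of caddy between 0.03 and 0.085 m and contact force between each of the arm, the fingers and caddy below 0.02 N).
It fails at once if the left-hand knob is turned (value of joint knob_left above -1.42 rad or value of joint knob_left below -1.72 rad).
It fails at once if the picture book, pencil cup or paste bottle is moved more than 25 mm (distance of any of picture_book, pencil_cup, paste_bottle from where it was at the start of the episode above 0.025 m).
It also fails if it takes over 72 s, if anything falls off the work surface, if the arm or the gripper's body presses on something with over 40 N, if the wrist force passes 120 N, or if a joint passes its speed limit or range.

## Working session

There is one attempt and no reset: what is moved stays moved. The work goes in short steps, Python scripts to look and compute and a tool call to move; the robot and the scene stay as the last step left them, time stands still between calls to the robot, and variables do not carry over. Pictures are saved under pics/ and viewed, about 8 in all and at most 12, crops included, and the job is handed in when it is done.

Besides the shell and the picture viewer there is one more tool, called in YAML: its name, and indented under it one key for each argument. play_rows: Moves the arm, as the interface text tells. Its arguments: {"type":"object","properties":{"series":{"type":"array","items":{"type":"array"}},"squeeze":{"type":"number"}},"required":["series"]}

```bash
ls; mkdir -p pics; python3 - <<'E'
from cell import manip
import cv2
print(manip.read_state())
for n in("scene","top"):
    cv2.imwrite(f"pics/{n}0.png",manip.camera(n)[:,:,::-1]); print(n,manip.camera_params(n))
E
```

```text
pics
{'clock': 0.0, 'joints': array([ 1.23438616e+00,  3.00461237e-01,  1.52159269e+00, -9.03868346e-06,
        1.32069785e+00, -6.66064446e-02]), 'qd': array([ 0.00030091, -0.00224508, -0.00152872,  0.0006883 , -0.00070764,
       -0.00050834]), 'effort': array([ 1.47362234e-04, -5.31819606e+01, -3.52742851e+01,  7.08467513e-02,
        2.43756291e-02, -1.14891336e-04]), 'eef_pos': array([146.51027947, 529.82390049, 183.48684385]), 'eef_rot': array([-1.57195346e+00,  6.84125184e-05, -2.69801522e-01]), 'wrist_force': array([0.16412761, 0.54263057, 0.34542501]), 'moment': array([ 0.03071302, -0.03096956, -0.00895483]), 'finger_gap': 93.8666081105177}
scene {'K': array([[383.09030901,   0.        , 320.41694004],
       [  0.        , 383.09030901, 195.80918724],
       [  0.        ,   0.        ,   1.        ]]), 'dist_coeffs': array([-0.00992843,  0.        ,  0.        ,  0.        ,  0.        ]), 'rvec': array([ 0.80568281,  2.55378359, -1.12754832]), 'tvec': array([ 441.781008  ,  -43.34039129, 1523.00870287])}
top {'K': array([[417.8829285 ,   0.        , 317.24810304],
       [  0.        , 417.8829285 , 198.96951779],
       [  0.        ,   0.        ,   1.        ]]), 'dist_coeffs': array([-0.03660505,  0.        ,  0.        ,  0.        ,  0.        ]), 'rvec': array([ 2.14889215, -2.13934133,  0.12871736]), 'tvec': array([ -68.81400596,  506.5591529 , 1281.75710213])}
```

View pics/scene0.png

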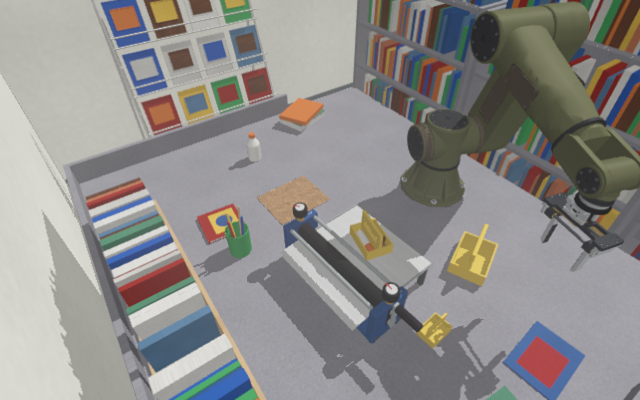

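View pics/top0.png

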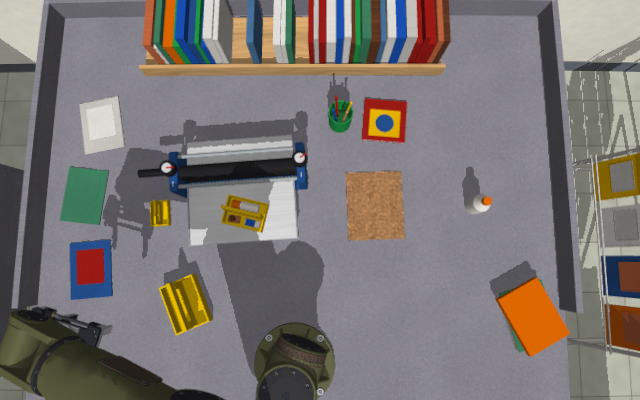

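The scene view shows the laminator mid-picture with the caddy on its table (around 371,238), the right knob at (300,211) and the left knob at (390,292). In the top view the caddy is at about (245,213), the right knob (299,157), the mat (375,205), the cup (340,117) and the bottle (480,204). I'll enlarge both views for picking points.

```bash
python3 - <<'E'
import cv2,numpy as np
def crop(n,x,y,w,h,s):
    c=cv2.resize(cv2.imread(f"pics/{n}0.png")[y:y+h,x:x+w],None,fx=s,fy=s,interpolation=cv2.INTER_CUBIC)
    for i in range(0,w,10):
        cv2.line(c,(i*s,0),(i*s,6 if i%50 else 14),(0,0,255),1)
        if i%20==0: cv2.putText(c,str(x+i),(i*s,24),0,.35,(0,0,255),1)
    for i in range(0,h,10):
        cv2.line(c,(0,i*s),(6,i*s),(0,0,255),1)
        if i%20==0: cv2.putText(c,str(y+i),(8,i*s+4),0,.35,(0,0,255),1)
    return c
cv2.imwrite("pics/topc.png",crop("top",150,140,160,110,5))
cv2.imwrite("pics/scenec.png",crop("scene",275,195,160,120,5))
E
```

```text
(no output)
```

View pics/topc.png

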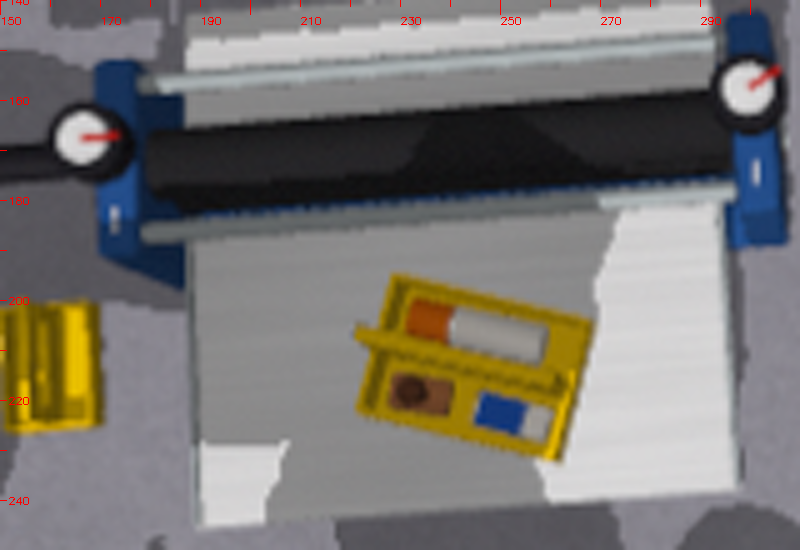

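View pics/scenec.png

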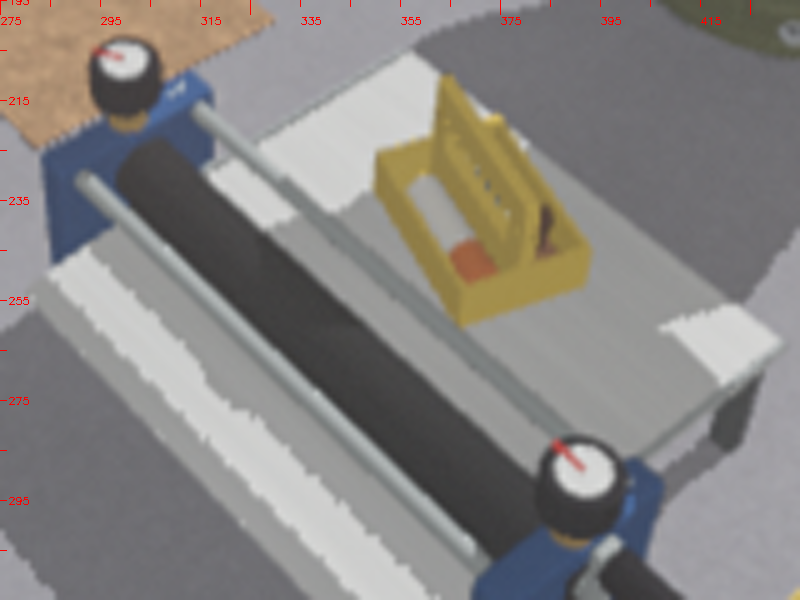

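```bash
cat > h.py <<'E'
import numpy as np, cv2
from scipy.optimize import least_squares
from cell import manip
P={n:manip.camera_params(n) for n in("scene","top")}
def proj(n,X):
    p=P[n]; return cv2.projectPoints(np.float64(X).reshape(-1,1,3),p["rvec"],p["tvec"],p["K"],p["dist_coeffs"])[0].reshape(-1,2)
def plane(n,uv,z):
    p=P[n]; u=cv2.undistortPoints(np.float64(uv).reshape(-1,1,2),p["K"],p["dist_coeffs"]).reshape(-1,2)
    R=cv2.Rodrigues(p["rvec"])[0]; c=-R.T@p["tvec"].ravel(); d=np.c_[u,np.ones(len(u))]@R
    return c+d*((z-c[2])/d[:,2])[:,None]
def tri(obs):
    return least_squares(lambda X:np.ravel([proj(n,X)[0]-uv for n,uv in obs.items()]),[500,0,100])
def body(pose,pts):
    x,y,z,a=pose; c,s=np.cos(a),np.sin(a); pts=np.float64(pts)
    return np.c_[x+c*pts[:,0]-s*pts[:,1], y+s*pts[:,0]+c*pts[:,1], z+pts[:,2]]
def mat(name="top",z=3):
    im=cv2.cvtColor(manip.camera(name),cv2.COLOR_RGB2HSV)
E
cat > m.py <<'E'
from h import *
t=lambda x,y:(150+x/5-.4,140+y/5-.4); s=lambda x,y:(275+x/5-.4,195+y/5-.4)
for nm,o in dict(R={"top":t(746,88),"scene":s(122,60)},L={"top":t(82,137),"scene":s(584,470)}).items():
    r=tri(o); print(nm,r.x.round(1),"res",r.fun.round(2))
    globals()[nm]=r.x
d=L-R; yaw=np.arctan2(-d[0],d[1]); print("lam",((L+R)/2).round(1),"sep",np.linalg.norm(d[:2]),"yaw",yaw)
for tip,c in(((780,66),R),((120,136),L)):
    p=plane("top",[t(*tip)],c[2])[0]-c; a=np.arctan2(p[1],p[0]); print("knob angle",-(((a-yaw-np.pi)+np.pi*2)%(2*np.pi)), np.linalg.norm(p[:2]))
# caddy rim corners, top + bar ends
rim=[[60,43,35],[60,-43,35],[-60,-43,35],[-60,43,35]]
to=np.array([t(*p) for p in((395,275),(592,320),(560,460),(360,415),(358,333),(568,387))])
so=np.array([s(*p) for p in((462,288),(375,155),(590,250),(465,325),(447,78))])
def res(p,full=False):
    best=None
    B=lambda pts:body(p,pts)
    # caddy x along bar; t order: back-left, back-right, front-right, front-left
    A=[[60,-43,35],[-60,-43,35],[-60,43,35],[60,43,35],[58,0,88],[-58,0,88]]
    S=[[60,-43,35],[-60,-43,35],[60,43,35],[60,-43,0],[-58,0,88]]
    return np.r_[(proj("top",B(A))-to).ravel(),(proj("scene",B(S))-so).ravel()]
g=plane("top",[t(470,365)],130)[0]
r=least_squares(res,[g[0],g[1],95,1.35],x_scale=[10,10,10,.1],loss="soft_l1")
print("caddy",r.x.round(3)); print(res(r.x).reshape(-1,2).round(1).tolist())
h=cv2.cvtColor(cv2.imread("pics/top0.png"),cv2.COLOR_BGR2HSV)
m=cv2.inRange(h,(5,60,80),(18,170,255)); m[:165]=0;m[245:]=0;m[:,:340]=0;m[:,410:]=0
c=max(cv2.findContours(m,0,1)[0],key=cv2.contourArea)
q=plane("top",c.reshape(-1,2),3)[:,:2]; rc=cv2.minAreaRect(np.float32(q)); print("mat",rc)
for n,uv,z in(("bottle",(480,203),110),):print(n,plane("top",[uv],z))
E
python3 m.py
```

```text
R [601.6 -17.6 202.2] res [ 0.14 -0.18  0.25  0.04]
L [572.8 354.4 202.9] res [ 0.05 -0.05  0.07  0.  ]
lam [587.2 168.4 202.6] sep 373.18016210956995 yaw 0.07709962050030815
knob angle -2.0733602587445032 22.018111155692335
knob angle -1.5133280537181344 21.411994100237965
caddy [451.016 142.839  92.719   1.348]
[[0.3, -0.0], [0.4, 0.1], [-0.4, 0.8], [-0.2, 0.4], [0.2, 0.6], [-1.7, -0.9], [0.1, 0.8], [-0.2, -0.6], [0.5, -0.3], [-1.4, 1.0], [-0.8, -0.6]]
mat ((492.6451416015625, -250.32492065429688), (220.90469360351562, 180.5210418701172), 2.112166166305542)
bottle [[ 486.09778667 -549.52341571  110.        ]]
```

```bash
cat > tgt.py <<'E'
import sys,numpy as np
from scipy.spatial.transform import Rotation as Ro
from cell import manip
# args: x y z yaw ... (world mm, rad) several targets -> shift in m, twist
s=manip.read_state(); R=Ro.from_euler("xyz",s["eef_rot"]).as_matrix()
print("at",s["clock"],s["eef_pos"].round(1),s["eef_rot"].round(3),"j",s["joints"].round(2))
v=[float(a) for a in sys.argv[1:]]
for i in range(0,len(v),4):
    t=np.array(v[i:i+3]); tw=-(v[i+3]-s["eef_rot"][2]); tw=(tw+np.pi)%(2*np.pi)-np.pi
    print(v[i:i+4],"->",(R.T@(t-s["eef_pos"])/1000).round(4),round(tw,3))
E
python3 tgt.py 146.5 530 260 -0.27 451 142.8 260 -1.794 451 142.8 148 -1.794
```

```text
at 0.1 [146.5 529.9 183.6] [-1.572  0.    -0.27 ] j [ 1.23  0.3   1.52  0.    1.32 -0.07]
[146.5, 530.0, 260.0, -0.27] -> [-0.     -0.0764  0.    ] 0.0
[451.0, 142.8, 260.0, -1.794] -> [ 0.3966 -0.0762 -0.292 ] 1.524
[451.0, 142.8, 148.0, -1.794] -> [ 0.3967  0.0358 -0.2919] 1.524
```

play_rows:
  series:
    - [[0, -0.04, 0], 0, 0]
    - [[0, -0.076, 0], 0, 0]
    - [[0.04, -0.076, -0.029], 0.14, 0]
    - [[0.08, -0.076, -0.058], 0.28, 0]
    - [[0.12, -0.076, -0.088], 0.42, 0]
    - [[0.16, -0.076, -0.117], 0.56, 0]
    - [[0.2, -0.076, -0.146], 0.7, 0]
    - [[0.24, -0.076, -0.175], 0.84, 0]
    - [[0.28, -0.076, -0.205], 0.98, 0]
    - [[0.32, -0.076, -0.234], 1.12, 0]
    - [[0.36, -0.076, -0.263], 1.26, 0]
    - [[0.397, -0.076, -0.292], 1.4, 0]
    - [[0.397, -0.076, -0.292], 1.524, 0]
    - [[0.397, -0.076, -0.292], 1.524, 0]
    - [[0.397, -0.076, -0.292], 1.524, 0]
    - [[0.397, -0.076, -0.292], 1.524, 0]
  squeeze: 25

```text
clock: 1.7
eef_pos: [450.9, 143.4, 259.9]
eef_rot: [-1.571, -0.001, -1.79]
wrist_force: [-0.1, -0.1, -0.3]
finger_gap: 94.0
```

```bash
python3 tgt.py 451 142.8 200 -1.794 451 142.8 149 -1.794; python3 - <<'E'
from cell import manip
import cv2
a=manip.camera("scene")[180:300,290:450,::-1];b=manip.camera("top")[150:270,180:310,::-1]
a=cv2.resize(a,None,fx=2.5*1,fy=2.5,interpolation=2);b=cv2.resize(b,None,fx=2.5,fy=2.5,interpolation=2)
cv2.imwrite("pics/above.png",cv2.hconcat([a,b]))
E
```

```text
at 1.7 [450.9 143.4 259.9] [-1.571e+00 -1.000e-03 -1.790e+00] j [ 0.23  0.08  1.61 -0.    1.46  0.45]
[451.0, 142.8, 200.0, -1.794] -> [0.0005 0.0599 0.0002] 0.004
[451.0, 142.8, 149.0, -1.794] -> [0.0005 0.1109 0.0002] 0.004
```

View pics/above.png

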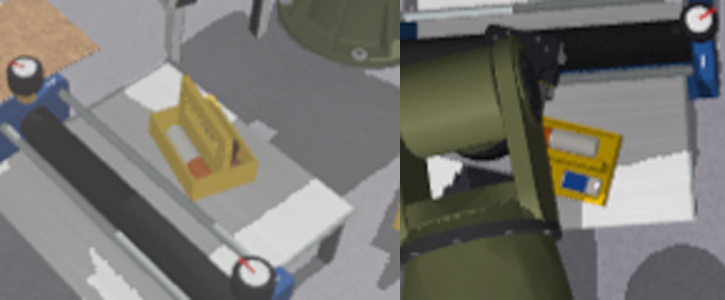

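```bash
python3 - <<'E'
from h import *
for y in(-47,0,47):
  c=np.array([450.9,143.4,260])+y*np.array([np.cos(-.22),np.sin(-.22),0])
  for n,o in(("scene",(290,180)),("top",(180,150))): print(y,n,((proj(n,c)[0]-o)*2.5+(0 if n=="scene" else (400,0))).round(0))
E
```

```text
-47 scene [249.  46.]
-47 top [527. 190.]
0 scene [212.  57.]
0 top [538. 146.]
47 scene [174.  68.]
47 top [549. 102.]
```

The picture shows the fingertips at about (175,62) and (255,42) in the scene half, matching the projected TCP. They straddle the handle, so I'll descend and grip.

play_rows:
  series:
    - [[0, 0.03, 0], 0.004, 0]
    - [[0, 0.06, 0], 0.004, 0]
    - [[0, 0.085, 0], 0.004, 0]
    - [[0, 0.1, 0], 0.004, 0]
    - [[0, 0.11, 0], 0.004, 0]
    - [[0, 0.11, 0], 0.004, 0]
    - [[0, 0.11, 0], 0.004, 0.3]
    - [[0, 0.11, 0], 0.004, 0.6]
    - [[0, 0.11, 0], 0.004, 0.8]
    - [[0, 0.11, 0], 0.004, 1]
    - [[0, 0.11, 0], 0.004, 1]
    - [[0, 0.11, 0], 0.004, 1]
    - [[0, 0.11, 0], 0.004, 1]
    - [[0, 0.11, 0], 0.004, 1]

```text
clock: 3.2
eef_pos: [451.0, 143.3, 149.9]
eef_rot: [-1.571, -0.001, -1.795]
wrist_force: [0.1, 0.2, -1.1]
finger_gap: 33.5
```

```bash
python3 tgt.py 451 142.8 235 -1.794 451 -50 235 -1.794 492.6 -250.3 235 -1.794 492.6 -250.3 60 -1.794
```

```text
at 3.2 [451.  143.3 149.9] [-1.571e+00 -1.000e-03 -1.795e+00] j [ 0.23  0.16  1.77 -0.    1.21  0.45]
[451.0, 142.8, 235.0, -1.794] -> [ 0.0005 -0.0851  0.0001] -0.001
[451.0, -50.0, 235.0, -1.794] -> [ 0.1885 -0.0849  0.0429] -0.001
[492.6, -250.3, 235.0, -1.794] -> [ 0.3746 -0.0847  0.1279] -0.001
[492.6, -250.3, 60.0, -1.794] -> [0.3744 0.0903 0.1279] -0.001
```

play_rows:
  series:
    - [[0, 0, 0], 0, 1]
    - [[0, 0, 0], 0, 1]
    - [[0, 0, 0], 0, 1]
    - [[0, 0, 0], 0, 1]
    - [[0, 0, 0], 0, 1]
    - [[0, 0, 0], 0, 1]
    - [[0, 0, 0], 0, 1]
    - [[0, 0, 0], 0, 1]

```text
clock: 4.0
eef_pos: [450.9, 143.2, 149.8]
eef_rot: [-1.571, -0.001, -1.795]
wrist_force: [-0.6, 0.6, -1.8]
finger_gap: 9.6
```

play_rows:
  series:
    - [[0, -0.004, 0], 0, 1]
    - [[0, -0.01, 0], 0, 1]
    - [[0, -0.02, 0], 0, 1]
    - [[0, -0.032, 0], 0, 1]
    - [[0, -0.044, 0], 0, 1]
    - [[0, -0.056, 0], 0, 1]
    - [[0, -0.067, 0], 0, 1]
    - [[0, -0.076, 0], 0, 1]
    - [[0, -0.082, 0], 0, 1]
    - [[0, -0.085, 0], 0, 1]
    - [[0.004, -0.085, 0.001], 0, 1]
    - [[0.012, -0.085, 0.003], 0, 1]
    - [[0.022, -0.085, 0.005], 0, 1]
    - [[0.034, -0.085, 0.008], 0, 1]
    - [[0.048, -0.085, 0.011], 0, 1]
    - [[0.062, -0.085, 0.014], 0, 1]
    - [[0.074, -0.085, 0.017], 0, 1]
    - [[0.084, -0.085, 0.019], 0, 1]
    - [[0.09, -0.085, 0.02], 0, 1]
    - [[0.092, -0.085, 0.021], 0, 1]

```text
clock: 6.0
eef_pos: [451.0, 48.4, 234.9]
eef_rot: [-1.571, -0.001, -1.795]
wrist_force: [-0.2, 0.1, -2.7]
finger_gap: 10.2
```

```bash
python3 tgt.py 492.6 -250.3 235 -1.794; python3 - <<'E'
from cell import manip
import cv2
a=manip.camera("scene")[130:280,250:470,::-1]
cv2.imwrite("pics/lift.png",cv2.resize(a,None,fx=3,fy=3,interpolation=2))
E
```

```text
at 6.0 [451.   48.4 234.9] [-1.571e+00 -1.000e-03 -1.795e+00] j [ 0.03  0.04  1.7  -0.    1.4   0.25]
[492.6, -250.3, 235.0, -1.794] -> [2.819e-01 2.000e-04 1.071e-01] -0.001
```

View pics/lift.png

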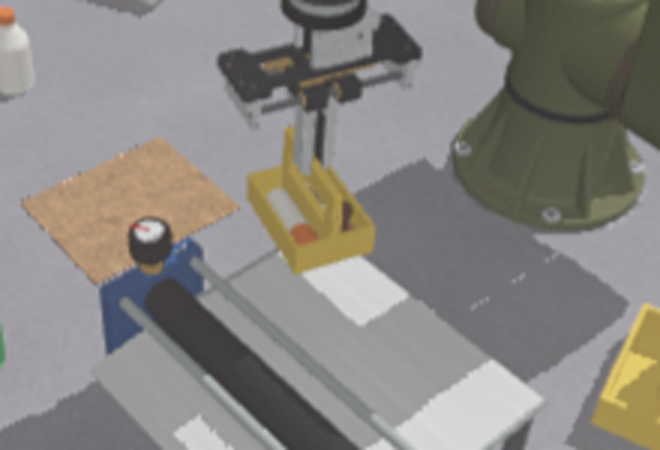

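The caddy hangs level at about (310,220) in the crop with its contents inside, and the mat lies ahead at (130,210). Carrying on to the mat.

play_rows:
  series:
    - [[0.003, 0, 0.001], 0, 1]
    - [[0.01, 0, 0.004], 0, 1]
    - [[0.02, 0, 0.008], 0, 1]
    - [[0.035, 0, 0.013], 0, 1]
    - [[0.053, 0, 0.02], 0, 1]
    - [[0.072, 0, 0.027], 0, 1]
    - [[0.092, 0, 0.035], 0, 1]
    - [[0.113, 0, 0.043], 0, 1]
    - [[0.134, 0, 0.051], 0, 1]
    - [[0.155, 0, 0.059], 0, 1]
    - [[0.176, 0, 0.067], 0, 1]
    - [[0.197, 0, 0.075], 0, 1]
    - [[0.217, 0, 0.082], 0, 1]
    - [[0.235, 0, 0.089], 0, 1]
    - [[0.251, 0, 0.095], 0, 1]
    - [[0.264, 0, 0.1], 0, 1]
    - [[0.274, 0, 0.104], 0, 1]
    - [[0.28, 0, 0.106], 0, 1]
    - [[0.282, 0, 0.107], 0, 1]
    - [[0.282, 0, 0.107], 0, 1]

```text
clock: 8.05
eef_pos: [492.7, -250.1, 235.1]
eef_rot: [-1.571, -0.001, -1.795]
wrist_force: [0.4, 0.7, -2.7]
finger_gap: 9.7
```

play_rows:
  series:
    - [[0, 0.004, 0], 0, 1]
    - [[0, 0.012, 0], 0, 1]
    - [[0, 0.024, 0], 0, 1]
    - [[0, 0.038, 0], 0, 1]
    - [[0, 0.054, 0], 0, 1]
    - [[0, 0.07, 0], 0, 1]
    - [[0, 0.086, 0], 0, 1]
    - [[0, 0.102, 0], 0, 1]
    - [[0, 0.118, 0], 0, 1]
    - [[0, 0.132, 0], 0, 1]
    - [[0, 0.144, 0], 0, 1]
    - [[0, 0.154, 0], 0, 1]
    - [[0, 0.161, 0], 0, 1]
    - [[0, 0.166, 0], 0, 1]
    - [[0, 0.168, 0], 0, 1]
    - [[0, 0.168, 0], 0, 1]

```text
clock: 9.65
eef_pos: [492.7, -250.3, 67.2]
eef_rot: [-1.571, -0.001, -1.795]
wrist_force: [-0.7, -0.2, -3.1]
finger_gap: 9.4
```

```bash
python3 tgt.py 492.6 -250.3 58 -1.794; python3 - <<'E'
from cell import manip
import cv2
a=manip.camera("scene")[130:260,230:390,::-1];b=manip.camera("top")[140:270,310:440,::-1]
print(manip.read_state()["wrist_force"])
cv2.imwrite("pics/mat.png",cv2.hconcat([cv2.resize(x,None,fx=2.7,fy=2.7,interpolation=2) for x in(a,b)]))
E
```

```text
at 9.65 [ 492.7 -250.3   67.2] [-1.571e+00 -1.000e-03 -1.795e+00] j [-0.54  0.43  1.63 -0.    1.08 -0.31]
[492.6, -250.3, 58.0, -1.794] -> [ 0.      0.0092 -0.0001] -0.001
[ 0.6731575   0.56623736 -2.80757055]
```

View pics/mat.png

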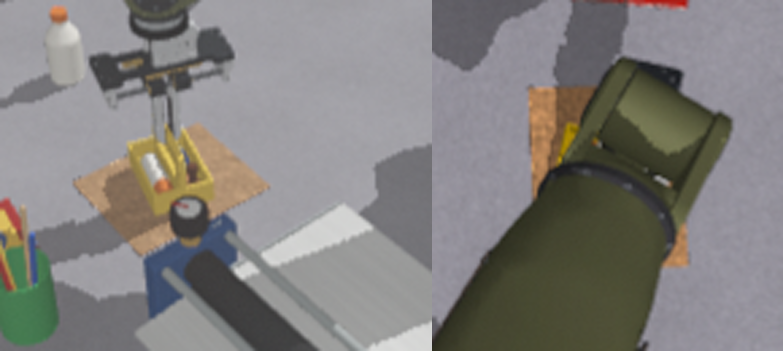

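The caddy, with its contents, is over the middle of the mat, about 9 mm up (scene crop at about 170,175). Lowering gently.

play_rows:
  series:
    - [[0, 0.002, 0], 0, 1]
    - [[0, 0.004, 0], 0, 1]
    - [[0, 0.006, 0], 0, 1]
    - [[0, 0.0075, 0], 0, 1]
    - [[0, 0.0085, 0], 0, 1]
    - [[0, 0.0085, 0], 0, 1]

```text
clock: 10.35
eef_pos: [492.8, -250.4, 58.9]
eef_rot: [-1.571, -0.001, -1.795]
wrist_force: [0.4, 0.7, -3.5]
finger_gap: 10.1
```

play_rows:
  series:
    - [[0, 0.001, 0], 0, 1]
    - [[0, 0.001, 0], 0, 1]
    - [[0, 0.002, 0], 0, 1]
    - [[0, 0.002, 0], 0, 1]

```text
clock: 10.75
eef_pos: [493.3, -250.5, 57.6]
eef_rot: [-1.569, -0.001, -1.795]
wrist_force: [1.3, 0.5, 3.9]
finger_gap: 9.5
```

Contact: the vertical force went from -3 to +4 N. Releasing.

play_rows:
  series:
    - [[0, 0, 0], 0, 0.85]
    - [[0, 0, 0], 0, 0.75]
    - [[0, 0, 0], 0, 0.65]
    - [[0, 0, 0], 0, 0.5]
    - [[0, 0, 0], 0, 0.3]
    - [[0, 0, 0], 0, 0]
    - [[0, 0, 0], 0, 0]
    - [[0, 0, 0], 0, 0]
    - [[0, 0, 0], 0, 0]
    - [[0, 0, 0], 0, 0]
    - [[0, 0, 0], 0, 0]
    - [[0, 0, 0], 0, 0]

```text
clock: 11.95
eef_pos: [493.3, -250.5, 57.6]
eef_rot: [-1.569, -0.001, -1.795]
wrist_force: [0.5, -0.1, -0.7]
finger_gap: 93.6
```

play_rows:
  series:
    - [[0, -0.005, 0], 0, 0]
    - [[0, -0.02, 0], 0, 0]
    - [[0, -0.05, 0], 0, 0]
    - [[0, -0.09, 0], 0, 0]
    - [[0, -0.13, 0], 0, 0]
    - [[0, -0.17, 0], 0, 0]
    - [[0, -0.21, 0], 0, 0]
    - [[0, -0.215, 0], 0, 0]
    - [[0, -0.215, 0], 0, 0]

```text
clock: 12.85
eef_pos: [493.2, -250.3, 273.6]
eef_rot: [-1.567, -0.002, -1.795]
wrist_force: [-0.2, -0.5, -1.2]
finger_gap: 93.9
```

```bash
python3 tgt.py 601.6 -17.6 272 -1.2 601.6 -17.6 171 -1.2
```

```text
at 12.85 [ 493.2 -250.3  273.6] [-1.567 -0.002 -1.795] j [-0.54  0.25  1.37 -0.    1.51 -0.31]
[601.6, -17.6, 272.0, -1.2] -> [-0.251   0.0013  0.0539] -0.595
[601.6, -17.6, 171.0, -1.2] -> [-0.2512  0.1023  0.0536] -0.595
```

play_rows:
  series:
    - [[-0.03, 0, 0.006], -0.08, 0]
    - [[-0.065, 0, 0.014], -0.17, 0]
    - [[-0.1, 0, 0.022], -0.27, 0]
    - [[-0.14, 0, 0.03], -0.37, 0]
    - [[-0.18, 0, 0.038], -0.47, 0]
    - [[-0.215, 0, 0.046], -0.55, 0]
    - [[-0.24, 0, 0.052], -0.595, 0]
    - [[-0.251, 0.001, 0.054], -0.595, 0]
    - [[-0.251, 0.001, 0.054], -0.595, 0]
    - [[-0.251, 0.001, 0.054], -0.595, 0]
    - [[-0.251, 0.001, 0.054], -0.595, 0]

```text
clock: 13.95
eef_pos: [601.3, -18.8, 272.2]
eef_rot: [-1.569, -0.004, -1.202]
wrist_force: [1.0, 0.6, 0.4]
finger_gap: 94.0
```

```bash
python3 tgt.py 601.6 -17.6 171 -1.2; python3 - <<'E'
from h import *
n="scene"; a=manip.camera(n)[:,:,::-1]; cv2.imwrite("pics/s5.png",a)
print((proj(n,[[601.6,-17.6,272],[601.6,-17.6,202],[492.6,-250.3,91]])-(230,120))*4, )
b=manip.camera("top")[:,:,::-1]; cv2.imwrite("pics/t5.png",b)
cv2.imwrite("pics/mix5.png",cv2.hconcat([cv2.resize(a[120:260,230:350],None,fx=4,fy=4,interpolation=2),cv2.resize(b[150:255,335:415],None,fx=4,fy=560/105,interpolation=2)]))
E
```

```text
at 13.95 [601.3 -18.8 272.2] [-1.569 -0.004 -1.202] j [-0.09  0.37  1.23 -0.    1.54 -0.46]
[601.6, -17.6, 171.0, -1.2] -> [-0.0014  0.1012  0.0005] -0.002
[[272.70789099 276.63506306]
 [277.00427027 346.76534134]
 [246.20149439 241.88120755]]
```

View pics/mix5.png

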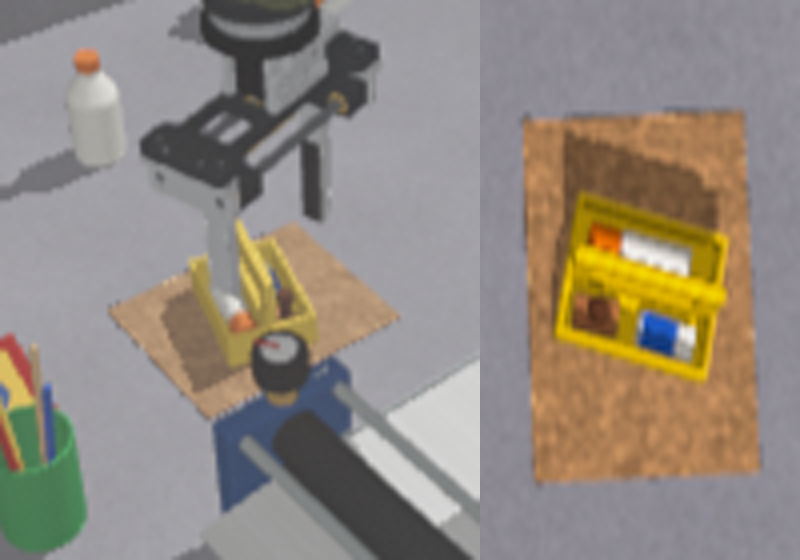

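The caddy stands near the mat's middle with eraser, stamp and glue stick inside, and the fingers straddle the knob (tips at about 225,300 and 315,215 in the crop). Descending and gripping the knob.

play_rows:
  series:
    - [[-0.0014, 0.03, 0], 0, 0]
    - [[-0.0014, 0.06, 0], 0, 0]
    - [[-0.0014, 0.085, 0], 0, 0]
    - [[-0.0014, 0.101, 0], 0, 0]
    - [[-0.0014, 0.101, 0], 0, 0]
    - [[-0.0014, 0.101, 0], 0, 0.4]
    - [[-0.0014, 0.101, 0], 0, 0.6]
    - [[-0.0014, 0.101, 0], 0, 1]
    - [[-0.0014, 0.101, 0], 0, 1]
    - [[-0.0014, 0.101, 0], 0, 1]
    - [[-0.0014, 0.101, 0], 0, 1]
    - [[-0.0014, 0.101, 0], 0, 1]
    - [[-0.0014, 0.101, 0], 0, 1]
    - [[-0.0014, 0.101, 0], 0, 1]
    - [[-0.0014, 0.101, 0], 0, 1]
  squeeze: 30

```text
clock: 15.55
eef_pos: [599.9, -18.1, 171.5]
eef_rot: [-1.572, -0.003, -1.202]
wrist_force: [-12.3, -3.2, 6.0]
finger_gap: 42.9
```

```bash
python3 -c "
from cell import manip
s=manip.read_state()
for k in('eef_pos','eef_rot','wrist_force','moment','finger_gap','joints'):print(k,s[k])"
```

```text
eef_pos [599.91884104 -18.12630483 171.49854379]
eef_rot [-1.5722812  -0.00341542 -1.20195928]
wrist_force [-12.29443773  -3.19839636   5.95369394]
moment [-0.75621557  2.39739155 -0.05418823]
finger_gap 42.88670839306048
joints [-0.08941042  0.42176782  1.38572359 -0.00382678  1.33392369 -0.45734725]
```

play_rows:
  series:
    - [[0, 0, 0], 0, 1]
    - [[0, 0, 0], 0.06, 1]
    - [[0, 0, 0], 0.15, 1]
    - [[0, 0, 0], 0.25, 1]
    - [[0, 0, 0], 0.35, 1]
    - [[0, 0, 0], 0.45, 1]
    - [[0, 0, 0], 0.55, 1]
    - [[0, 0, 0], 0.65, 1]
    - [[0, 0, 0], 0.75, 1]
    - [[0, 0, 0], 0.85, 1]
    - [[0, 0, 0], 0.95, 1]
    - [[0, 0, 0], 1.05, 1]
    - [[0, 0, 0], 1.15, 1]
    - [[0, 0, 0], 1.25, 1]
    - [[0, 0, 0], 1.35, 1]
    - [[0, 0, 0], 1.45, 1]
    - [[0, 0, 0], 1.5, 1]
    - [[0, 0, 0], 1.5, 1]

```text
clock: 17.35
eef_pos: [601.7, -19.1, 171.7]
eef_rot: [-1.564, 0.002, -2.704]
wrist_force: [13.4, -5.8, -5.5]
finger_gap: 42.8
```

```bash
cat > st.py <<'E'
from cell import manip
s=manip.read_state()
for k in('eef_pos','eef_rot','wrist_force','moment','finger_gap','joints'):print(k,s[k].round(3) if k!='finger_gap' else s[k])
E
python3 st.py
```

```text
eef_pos [601.669 -19.082 171.678]
eef_rot [-1.564e+00  2.000e-03 -2.704e+00]
wrist_force [13.374 -5.786 -5.519]
moment [-1.218 -2.576 -0.043]
finger_gap 42.845280285881394
joints [-0.09   0.423  1.384 -0.005  1.33   1.045]
```

play_rows:
  series:
    - [[0, 0, 0], 0.05, 1]
    - [[0, 0, 0], 0.12, 1]
    - [[0, 0, 0], 0.2, 1]
    - [[0, 0, 0], 0.27, 1]
    - [[0, 0, 0], 0.34, 1]
    - [[0, 0, 0], 0.4, 1]
    - [[0, 0, 0], 0.4, 1]
    - [[0, 0, 0], 0.4, 1]

```text
clock: 18.15
eef_pos: [602.1, -19.8, 171.6]
eef_rot: [-1.564, 0.005, -3.105]
wrist_force: [3.3, -4.9, -0.4]
finger_gap: 42.9
```

```bash
python3 st.py
```

```text
eef_pos [602.1   -19.762 171.604]
eef_rot [-1.564  0.005 -3.105]
wrist_force [ 3.313 -4.892 -0.404]
moment [-0.858 -0.491 -0.11 ]
finger_gap 42.933849211523054
joints [-0.091  0.423  1.384 -0.006  1.329  1.445]
```

play_rows:
  series:
    - [[0, 0, 0], 0.03, 1]
    - [[0, 0, 0], 0.06, 1]
    - [[0, 0, 0], 0.08, 1]
    - [[0, 0, 0], 0.1, 1]
    - [[0, 0, 0], 0.1, 1]
    - [[0, 0, 0], 0.1, 1]

```text
clock: 18.75
eef_pos: [602.2, -20.0, 171.6]
eef_rot: [-1.564, 0.006, 3.078]
wrist_force: [1.0, -3.6, -1.3]
finger_gap: 43.3
```

```bash
python3 st.py
```

```text
eef_pos [602.162 -19.977 171.603]
eef_rot [-1.564  0.006  3.078]
wrist_force [ 1.028 -3.646 -1.267]
moment [-0.668 -0.093 -0.054]
finger_gap 43.33102983399975
joints [-0.091  0.423  1.384 -0.006  1.329  1.545]
```

play_rows:
  series:
    - [[0, 0, 0], 0.03, 1]
    - [[0, 0, 0], 0.06, 1]
    - [[0, 0, 0], 0.08, 1]
    - [[0, 0, 0], 0.1, 1]
    - [[0, 0, 0], 0.1, 1]

```text
clock: 19.25
eef_pos: [602.6, -20.2, 171.6]
eef_rot: [-1.565, 0.008, 2.977]
wrist_force: [4.1, -5.4, -1.3]
finger_gap: 42.9
```

```bash
python3 st.py|grep -E "rot|mom|joi"
```

```text
eef_rot [-1.565  0.008  2.977]
moment [-1.008 -0.739  0.357]
joints [-0.091  0.423  1.384 -0.007  1.328  1.646]
```

play_rows:
  series:
    - [[0, 0, 0], 0.03, 1]
    - [[0, 0, 0], 0.06, 1]
    - [[0, 0, 0], 0.08, 1]
    - [[0, 0, 0], 0.1, 1]
    - [[0, 0, 0], 0.1, 1]

```text
clock: 19.75
eef_pos: [602.4, -20.4, 171.7]
eef_rot: [-1.565, 0.008, 2.875]
wrist_force: [-2.0, -5.4, 0.8]
finger_gap: 43.0
```

```bash
python3 st.py|grep -E "rot|mom|joi"
```

```text
eef_rot [-1.565  0.008  2.875]
moment [-1.051  0.486  0.007]
joints [-0.091  0.423  1.384 -0.007  1.328  1.748]
```

```bash
python3 - <<'E'
from cell import manip
import cv2
a=manip.camera("scene")[185:235,270:330,::-1];b=manip.camera("top")[130:180,270:330,::-1]
cv2.imwrite("pics/k1.png",cv2.hconcat([cv2.resize(x,None,fx=6.5,fy=6.5,interpolation=2) for x in(a,b)]))
for i in range(3): print(manip.read_state()["moment"]); 
E
```

```text
[-1.02971463  0.36932901 -0.01740082]
[-1.02971463  0.36932901 -0.01740082]
[-1.02971463  0.36932901 -0.01740082]
```

View pics/k1.png

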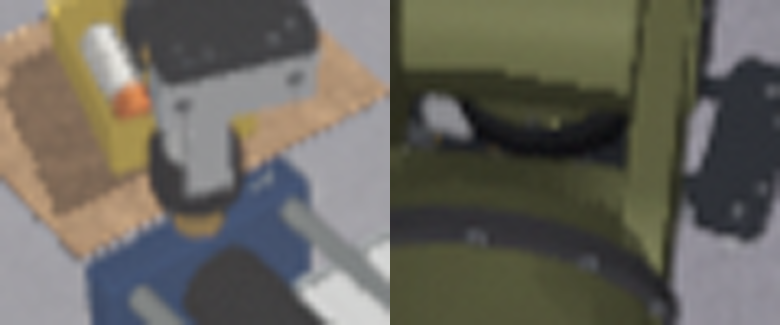

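The pointer is hidden by the finger, so I'll judge seating by the moment about the knob axis.

play_rows:
  series:
    - [[0, 0, 0], 0.04, 1]
    - [[0, 0, 0], 0.08, 1]

```text
clock: 20.05
eef_pos: [602.2, -20.6, 171.8]
eef_rot: [-1.565, 0.008, 2.794]
wrist_force: [-0.6, -5.4, 1.2]
finger_gap: 42.8
```

```bash
python3 st.py|grep -E "rot|mom|joi"
```

```text
eef_rot [-1.565  0.008  2.794]
moment [-1.109  0.251  0.978]
joints [-0.091  0.423  1.384 -0.007  1.329  1.829]
```

play_rows:
  series:
    - [[0, 0, 0], 0.04, 1]
    - [[0, 0, 0], 0.08, 1]

```text
clock: 20.25
eef_pos: [602.4, -20.8, 171.9]
eef_rot: [-1.566, 0.009, 2.712]
wrist_force: [1.7, -6.3, 0.1]
finger_gap: 42.9
```

```bash
python3 st.py|grep -E "rot|mom|joi"
```

```text
eef_rot [-1.566  0.009  2.712]
moment [-1.214 -0.217  1.058]
joints [-0.091  0.423  1.383 -0.008  1.328  1.911]
```

play_rows:
  series:
    - [[0, 0, 0], 0.04, 1]
    - [[0, 0, 0], 0.08, 1]

```text
clock: 20.45
eef_pos: [602.6, -21.1, 172.0]
eef_rot: [-1.566, 0.011, 2.63]
wrist_force: [2.9, -7.1, -2.0]
finger_gap: 42.9
```

```bash
python3 st.py|grep -E "rot|mom|joi"
```

```text
eef_rot [-1.566  0.011  2.63 ]
moment [-1.305 -0.414  1.02 ]
joints [-0.092  0.423  1.383 -0.009  1.328  1.993]
```

The moment rose to a steady 1.0 N m with the pads slipping, so the knob is on its stop. Backing off a quarter turn.

play_rows:
  series:
    - [[0, 0, 0], -0.05, 1]
    - [[0, 0, 0], -0.14, 1]
    - [[0, 0, 0], -0.24, 1]
    - [[0, 0, 0], -0.34, 1]
    - [[0, 0, 0], -0.44, 1]
    - [[0, 0, 0], -0.54, 1]
    - [[0, 0, 0], -0.64, 1]
    - [[0, 0, 0], -0.74, 1]
    - [[0, 0, 0], -0.84, 1]
    - [[0, 0, 0], -0.94, 1]
    - [[0, 0, 0], -1.04, 1]
    - [[0, 0, 0], -1.14, 1]
    - [[0, 0, 0], -1.24, 1]
    - [[0, 0, 0], -1.34, 1]
    - [[0, 0, 0], -1.44, 1]
    - [[0, 0, 0], -1.52, 1]
    - [[0, 0, 0], -1.58, 1]
    - [[0, 0, 0], -1.58, 1]
    - [[0, 0, 0], -1.58, 1]
    - [[0, 0, 0], -1.58, 1]

```text
clock: 22.45
eef_pos: [601.6, -17.9, 171.9]
eef_rot: [-1.565, -0.001, -2.073]
wrist_force: [-6.3, 13.9, 3.6]
finger_gap: 43.1
```

```bash
python3 st.py; python3 - <<'E'
from cell import manip
import cv2
a=manip.camera("scene")[185:235,270:330,::-1];b=manip.camera("top")[130:180,270:330,::-1]
cv2.imwrite("pics/k2.png",cv2.hconcat([cv2.resize(x,None,fx=6.5,fy=6.5,interpolation=2) for x in(a,b)]))
E
```

```text
eef_pos [601.647 -17.94  171.938]
eef_rot [-1.565e+00 -1.000e-03 -2.073e+00]
wrist_force [-6.283 13.905  3.618]
moment [2.934 1.528 0.058]
finger_gap 43.10538616482627
joints [-0.089  0.422  1.384 -0.004  1.33   0.414]
```

View pics/k2.png

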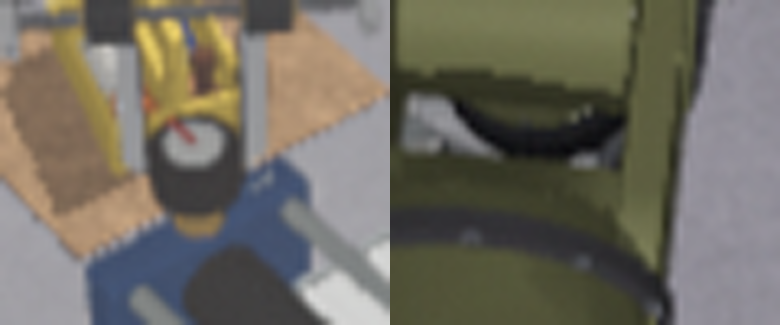

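The pointer is visible in the scene half, running from the disc centre (about 190,145) up-left to about (172,118). I'll compute the angle from it.

```bash
python3 - <<'E'
from h import *
R=np.array([601.6,-17.6,202.2]);yaw=.0771
for k in (-2.1,-1.83,-1.571,-1.31,-1.05):
    a=yaw+np.pi-k
    tip=R+21*np.array([np.cos(a),np.sin(a),0]); print(k,((proj("scene",[R,R+(tip-R)*.5,tip])-(270,185)+.4)*6.5).round(0).tolist())
im=manip.camera("scene").astype(int); r=(im[...,0]-np.maximum(im[...,1],im[...,2])); 
ys,xs=np.nonzero(r[185:225,285:312]>40); 
uv=np.c_[xs+285,ys+185]; w=plane("scene",uv,202.2)
for u,p in zip(uv,w):
    d=p-R; 
    if np.linalg.norm(d[:2])<26: print(u,r[u[1],u[0]],im[u[1],u[0]],np.linalg.norm(d[:2]).round(1),"k",((yaw+np.pi-np.arctan2(d[1],d[0]))%(2*np.pi)-2*np.pi).round(2))
E
```

```text
-2.1 [[193.0, 143.0], [172.0, 138.0], [151.0, 132.0]]
-1.83 [[193.0, 143.0], [175.0, 134.0], [157.0, 125.0]]
-1.571 [[193.0, 143.0], [179.0, 131.0], [166.0, 119.0]]
-1.31 [[193.0, 143.0], [184.0, 129.0], [176.0, 115.0]]
-1.05 [[193.0, 143.0], [190.0, 128.0], [187.0, 112.0]]
[296 203] 48 [139  91  67] 19.0 k -1.47
[297 204] 49 [127  78  78] 13.6 k -1.45
[298 205] 47 [140  93  92] 8.2 k -1.4
[299 206] 42 [140  98  96] 2.9 k -1.18
```

play_rows:
  series:
    - [[0, 0, 0], -0.03, 1]
    - [[0, 0, 0], -0.06, 1]
    - [[0, 0, 0], -0.06, 1]
    - [[0, 0, 0], -0.06, 1]
    - [[0, 0, 0], -0.06, 1]
    - [[0, 0, 0], -0.06, 1]

```text
clock: 23.2
eef_pos: [601.5, -17.5, 171.9]
eef_rot: [-1.565, -0.001, -2.013]
wrist_force: [-1.9, 2.9, 1.6]
finger_gap: 43.2
```

```bash
python3 st.py; python3 - <<'E'
from h import *
def ang(im,c,z=202.5,yaw=.0771):
    im=im.astype(int); r=im[...,0]-np.maximum(im[...,1],im[...,2]); u0=proj("scene",[c])[0].astype(int)
    g=np.mgrid[u0[0]-9:u0[0]+10,u0[1]-9:u0[1]+10].reshape(2,-1).T
    d=plane("scene",g,z)-c; n=np.linalg.norm(d[:,:2],axis=1); w=np.clip(r[g[:,1],g[:,0]]-25,0,None)*(n<24)
    m=(w[:,None]*d).sum(0)/w.sum(); return (yaw+np.pi-np.arctan2(m[1],m[0]))%(2*np.pi)-2*np.pi
s0=cv2.imread("pics/scene0.png")[:,:,::-1]; im=manip.camera("scene")
R=np.array([601.6,-17.6,202.2]);L=np.array([572.8,354.4,202.9])
print("left start",ang(s0,L),"left now",ang(im,L),"right start",ang(s0,R),"right now",ang(im,R))
b=manip.camera("top")[:,:,::-1]
cv2.imwrite("pics/end.png",cv2.hconcat([im[:,:,::-1],b])[:, :]); 
cv2.imwrite("pics/end.png",cv2.vconcat([im[100:300,180:460,::-1],b[100:300,180:460]]))
E
```

```text
eef_pos [601.514 -17.544 171.935]
eef_rot [-1.565e+00 -1.000e-03 -2.013e+00]
wrist_force [-1.866  2.921  1.551]
moment [0.692 0.723 0.026]
finger_gap 43.21201672041343
joints [-0.088  0.422  1.384 -0.003  1.331  0.355]
left start -1.5442412826695655 left now -1.541881788881751 right start -1.8354910365563697 right now -1.5238912511176954
```

View pics/end.png

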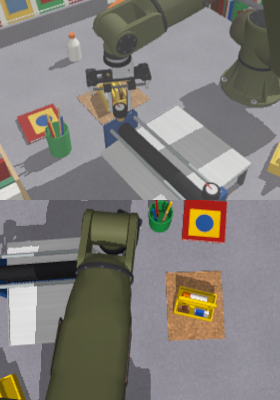

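The caddy sits inside the mat, and the gripper still holds the right knob. The pointer reads about -1.52 rad and the left knob is unchanged, so I'm handing in.

```bash
python3 -c "
from cell import manip
print(manip.sign_off())"
```

```text
the job is handed in; nothing more can be done
None
```

I handed the job in at about 23 s, with the right-hand knob still gripped a quarter turn back from its stop. Sign-off gave no verdict.

- **Caddy:** I lifted it by its handle, carried it level and released it on the mat. The release point was within about 1 mm of the mat's measured centre. The last picture shows it on the mat with something in each half. The closer look after release showed the eraser, stamp and glue stick in it.
- **Right knob, seating:** I turned it clockwise until the moment held at about 1.0 N m with the pads slipping, which I took as the stop.
- **Right knob, setting:** I backed it off 1.58 rad plus a 0.06 rad trim. It is held at 30 N with a 43 mm gap, and the grasp point is within about 6 mm of the knob's middle.
- **Left alone:** The left knob's pointer read -1.54 rad both before and after. I saw no sign that the book, cup or bottle moved, but I did not measure them.

Three checks disagreed:
- **Final angle:** Turning counts put the knob at about -1.64 rad and the pointer in the picture at about -1.52. Both are inside the -1.83 to -1.31 limits.
- **Start angle:** The top view gave -2.07 rad. A later scene-view reading gave -1.84, perhaps because the red detection picked up the mat's colour. I set the knob from the stop, not from either reading.
- **Seating:** I judged the seat by torque alone, because a finger hid the pointer at that moment.

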